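Snap the tamper seal shut with the seal pliers

ROBOT

A 6-joint arm with a two-finger parallel gripper is mounted at the origin on the work surface. World frame = base frame: x ahead of the robot, y to its left, z up, the work surface at z = 0. Lengths are in m, angles in rad, forces in N, time in s.
With the tool pointing down it reaches from about 0.375 to 0.9 m from the base axis. Payload 3.1 kg.
Tool frame: the origin (TCP) lies midway between the tips of the shut fingers; the grasp point (between the pads) lies 19 mm behind it (manip.grasp_offset is the distance from the TCP to the grasp point, in m); z points along the fingers, y is the line along which they close (so a half turn about z gives the same grasp; the last joint's range is limited). The gripper opens to 85 mm and grips with 20 to 120 N. Pads are 22 mm wide; open, the fingers measure 114 mm over their backs; the gripper's body (76 mm by 85 mm) begins 54 mm behind the grasp point. The pads swing forward as they close: fully open they stand 13 mm farther back than shut.
Start: joints at [1.077, 0.527, 1.433, -0, 1.181, -0.178], TCP at [0.193, 0.594, 0.231] pointing down, gripper open.
Joint ranges: [-3.08, 3.08], [-0.75, 2.2], [0.22, 2.44], [-1.43, 4.57], [0, 2.65], [-2.85, 2.85]. Speed limits (rad/s): [2.79, 2.79, 3.14, 3.14, 3.14, 3.14].

INTERFACE

Orientations are given as a unit quaternion [x, y, z, w].
In Python, from station import sensors, cams, order, manip gives the robot as it stands.
- The arm moves only by the tool move_arm, never from a script. Its argument "targets" is a list of rows, each an object of numbers: "dx", "dy", "dz": the shift along the world's x, y, z normalised to -1 to 1, where 1 is 25 mm; "rx", "ry", "rz": the turn, a rotation vector about the world's x, y, z normalised to -1 to 1, where 1 is 30 degrees. A call has exactly 10 rows; each row shifts and turns the commanded pose from where the row before left it; what a row does not reach is not made up. A row lasts 1/8 s, in which the tool goes at most 62.5 mm and 10.7 degrees, less where a joint would pass 70% of its speed; a pose out of reach is approached as far as the arm can. A call with a number of a shift or a turn outside -1 to 1 is refused whole. A call with a gripper value outside its range is refused whole. "claw" is the opening in per cent of the stroke, from 0 (shut) to 100 (fully open), set as the call begins (left out, the last holds). The fingers move at their own pace and stop on an object; "newtons" is the grip in N (left out, the last holds). Time passes only in rows, so rows that do not move let the fingers close, or fill a call up. It gives the time, the measured TCP pose, the force, the opening and the grip force at its end, in the units of the state.
- sensors.sense(): the state, without advancing time (a new reading comes with each control period).
- cams.snapshot(name): name is "side" or "top" or "wrist"; returns the picture (384x512x3 uint8, red, green, blue); there is no depth.
- cams.camera_model(name): a dict with "fx", "fy", "cx", "cy" (pixels), "distortion" ([k1, k2, p1, p2, k3] as OpenCV has them; the pictures are not rectified), "extrinsics" (4x4, takes a point from world to camera coordinates). Camera axes: x right, y down, z forward; pixel columns grow to the right and rows downward; lengths in m; the calibration is good to about 2 mm. A picture is of the moment at which its call begins: read the wrist's pose just before it. camera_model takes no time and is no camera call; for the wrist camera it gives the pose at the moment of the call.
- order.sign_off(): hands the job in; it is judged then, once.
The state is a dict: "t": time; "q": joint angles; "qd": joint speeds; "tau": joint torques, N m; "tcp_pos": TCP position; "tool_rot": TCP orientation; "force": force on the tool from outside, world axes, zero at the start; "ft_torque": the same for the moment, N m; "finger_gap": opening from 0.0 (shut) to 1.0 (fully open); "gripper_force": force on a finger pad.
Only numpy, scipy, OpenCV 4.12 (cv2) and the standard library are available. Lean on these libraries where they do the work, as an engineer would, in place of code of your own. Each camera call takes 0.05 s, during which the arm holds its last target. There are 200 camera calls.

TASK

Seal the minibar locker: take the spring-loaded seal pliers out of the clear card holder, bring their open jaws down over the snap seal on the hasp beside the smoked sliding door, and squeeze the handles until the seal clicks shut, without crushing it and without pushing on the seal with the fingers. Then stand the pliers back upright in their slot in the card holder and let go, leaving the cans, bottles, glass and ice tongs where they are.

Things in the scene. Friction and masses are not known exactly. Their poses are not given: they have to be found in the camera images.
- pliers_pivot (a point): Centre of the pivot pin of the sprung steel seal pliers (150 to 230 g, 105 mm tall), standing jaws down, handles up, in the card holder. Axes (of one half): z up, y the closing direction, x along the pin; while closing, this half tips about x by half of the closing angle. The open pliers' lowest points lie 38 mm below the pivot. Nothing latches them.
- pliers_handles (a point): Point between the handle ends, 51 mm above the pivot, on the same half as the pivot point. Each handle ends in a rubber barrel 14 mm thick, 28 mm long, lying along x; open, the barrel centres are at this height, 60 mm over both. Squeeze them along y: a spring pushes back, 7 N open to 9 N shut. Squeezed a few mm they hold firmly enough to lift, jaws still open.
- pliers_jaws (a point): Point between the jaw ends, 36 mm below the pivot, on the same half as the pivot point. Each jaw ends in a steel nose bar 10 mm thick, 16 mm long along x. Open: gap 35 mm between the noses, their centres 33 mm below the pivot. Gap 22 mm: 37 mm below. Gap 16 mm (seal shut): 38 mm below, and 32 mm over the handle barrels, now 55 mm above the pivot.
- pliers_arm (a joint): Closing angle between the two halves: 0 open (rest), about 0.36 when the noses meet the open seal, about 0.52 when they hold the shut seal. Handle width falls by about 1.5 times what the nose gap falls.
- holder: Fixed square clear acrylic card holder, 88 mm square, 46 mm high; origin at the middle of its underside, z up. Across its middle is the pliers' slot, open on top: 68 mm along y, 22 mm along x, floor at 5 mm. White cards beside it (x = +-27 mm) stand up to 52 mm high. The pliers stand in it with their y along the holder's y, pivot 43 mm above the origin.
- seal: Aluminium snap seal on a hasp beside the smoked door: two 22 mm discs on both sides of a 20 mm wide steel tab. Origin at the disc centre, 47 mm up, free from above; y: the discs' axis, pressing direction; z up; the door's post, 94 mm high, begins 55 mm to its +y side. Fixed disc's outer face y = -9 mm, loose cap's +13 mm open, +7 mm shut. It floats up to 4 mm either way along y: nip it from both sides.
- seal_cap (a joint): How far the cap is pressed in: 0 open, 0.006 m fully shut. It resists with a force rising to about 16 N within the first 1 mm, then gives way, and past 4 mm snaps shut by itself and stays shut; let go before that it springs back open. More than 90 N crushes it.
- can1: Red tin snack can, 66 mm diameter, 90 mm high; origin under its centre. Bystander.
- can2: Red tin snack can like can1. Bystander.
- mini1: Miniature glass bottle, 38 mm diameter, 105 mm high; origin under its centre. Bystander.
- mini2: Miniature glass bottle like mini1. Bystander.
- tumbler: Glass tumbler, 72 mm diameter, 90 mm high; origin under its centre. Bystander.
- tongs: Chrome ice tongs lying flat, 135 mm long along x, 56 mm wide, 14 mm high; origin under their middle. Bystander.
Things that resemble listed ones, but are neither listed nor needed, are in the scene too. Leave any pink look-alike of the part that bears pliers_pivot alone.

How it is judged:
On the way, in this order (a step that is already met when the one before it is completed fails the run):
1. the pliers are lifted clear of the card holder (z of pliers_pivot in the frame of holder above 0.095 m), for 0.1 s.
2. the seal is clicked shut with the pliers' jaws about it (value of joint seal_cap above 0.0045 m and distance between pliers_pivot and seal below 0.055 m and z of pliers_pivot in the frame of seal above 0.024 m), for 0.1 s.
At the end, for the whole second after the job is handed in: The seal is shut (cap pressed in more than 4.5 mm); the pliers stand at rest in the holder's slot: pivot within 15 mm of the slot's middle along x and along y, less than 52 mm above the holder's underside, tilted less than 0.3 rad (value of joint seal_cap above 0.0045 m and x of pliers_pivot in the frame of holder between -0.015 and 0.015 m and y of pliers_pivot in the frame of holder between -0.015 and 0.015 m and z of pliers_pivot in the frame of holder below 0.052 m and angle between pliers_pivot's own z axis and vertical below 0.3 rad and linear speed of pliers below 0.02 m/s); the robot touches nothing.
It fails at once if a can, bottle, the glass or the ice tongs moved by more than 30 mm (distance of any of can1, can2, mini1, mini2, tumbler, tongs from where it was at the start of the episode above 0.03 m).
It fails at once if the fingers push on the seal (over 2 N) (contact force between the fingers and seal above 2 N).
It fails at once if the seal is crushed (over 90 N) (contact force between anything else and seal above 90 N).
It also fails if it takes over 67 s, if anything falls off the work surface, if the arm or the gripper's body presses on something with over 40 N, if the wrist force passes 120 N, or if a joint passes its speed limit or range.

## Working session

There is one attempt and no reset: what is moved stays moved. The work goes in short steps, Python scripts to look and compute and a tool call to move; the robot and the scene stay as the last step left them, time stands still between calls to the robot, and variables do not carry over. Pictures are saved under pics/ and viewed, at most 14 in all, crops included, and the job is handed in when it is done.

Besides the shell and the picture viewer there is one more tool, called after "Emit:" as name([rows], argument=value, ...), one row to a line, values as JSON. move_arm: Moves the arm, as the interface text tells. Scaled input: -1 to 1 covers 25 mm each way for a shift and 30 degrees each way for a turn. Its arguments: {"type":"object","properties":{"targets":{"type":"array"},"claw":{"type":"number"},"newtons":{"type":"number"}},"required":["targets"]}

```bash
mkdir -p pics; cat > h.py <<'E'
import numpy as np,cv2
from station import sensors,cams,order,manip
def snap(n,f):
    m=cams.camera_model(n); im=cams.snapshot(n); cv2.imwrite('pics/'+f,im[:,:,::-1]); return im,m
def ray(m,u,v):
    K=np.array([[m['fx'],0,m['cx']],[0,m['fy'],m['cy']],[0,0,1.]])
    p=cv2.undistortPoints(np.array([[[u,v]]],float),K,np.array(m['distortion'],float))[0,0]
    E=np.array(m['extrinsics']);R=E[:3,:3];t=E[:3,3]
    return -R.T@t,R.T@np.array([p[0],p[1],1])
def atz(m,u,v,z):
    c,d=ray(m,u,v);return c+d*(z-c[2])/d[2]
def proj(m,P):
    K=np.array([[m['fx'],0,m['cx']],[0,m['fy'],m['cy']],[0,0,1.]]);E=np.array(m['extrinsics'])
    return cv2.projectPoints(np.array(P,float).reshape(-1,1,3),cv2.Rodrigues(E[:3,:3])[0],E[:3,3],K,np.array(m['distortion'],float))[0][:,0]
E
python3 - <<'E'
from h import *
a,_=snap('top','top1.png');b,_=snap('side','side1.png');snap('wrist','w1.png')
cv2.imwrite('pics/top1b.png',cv2.resize(a,(800,600),interpolation=cv2.INTER_CUBIC)[:,:,::-1])
cv2.imwrite('pics/side1b.png',cv2.resize(b,(800,600),interpolation=cv2.INTER_CUBIC)[:,:,::-1])
s=sensors.sense();print(s['t'],s['tcp_pos'],s['tool_rot'],s['finger_gap'],manip.grasp_offset)
for n in('top','side'):
    m=cams.camera_model(n);print(n,ray(m,256,192),m['distortion'],m['fx'])
E
```

```text
0.15 [0.19321475 0.59379205 0.23054665] [ 1.56747379e-01  9.87638362e-01 -8.05901138e-04 -2.75179051e-04] 1.0022581424450976 0.0187
top (array([ 0.37850795, -0.174725  ,  0.82378794]), array([ 0.18781831,  0.00783433, -0.98224481])) [-0.09951769  0.          0.          0.          0.        ] 348.418385764274
side (array([ 0.51000536, -0.91567461,  0.75375706]), array([ 0.03764151,  0.7577255 , -0.65148948])) [-0.06959065  0.          0.          0.          0.        ] 372.6987598467907
```

View pics/top1b.png

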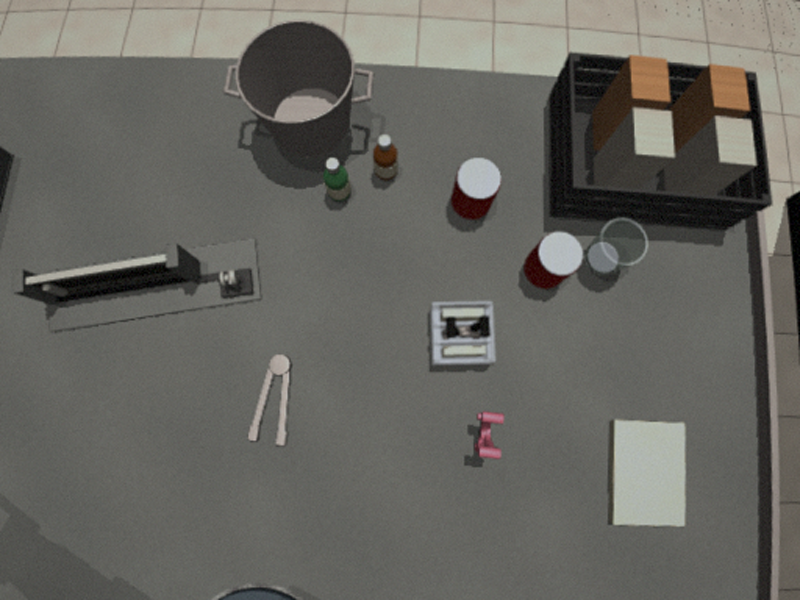

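View pics/side1b.png

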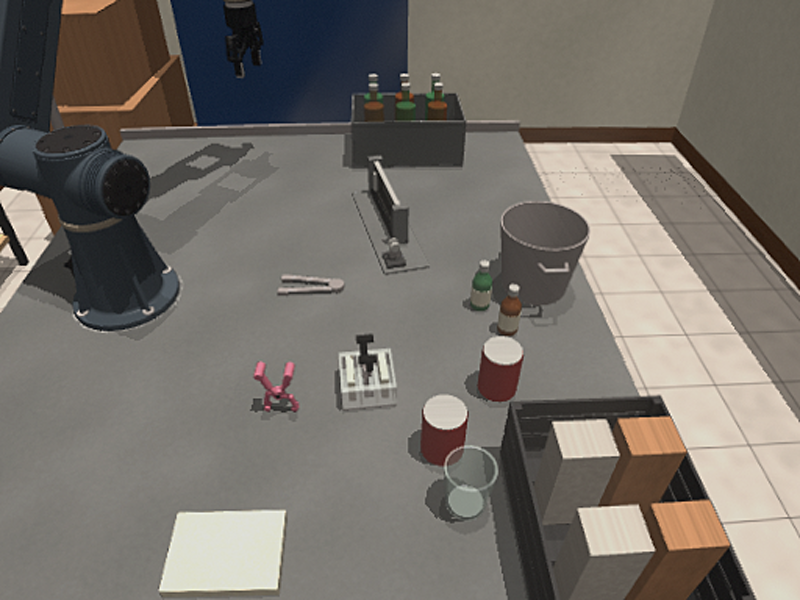

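Top view (800x600 px): holder corners are about (432,303), (493,303), (495,365) and (433,367), with black handles at (452,328) and (483,327). The seal is at (229,277), with the door post on its left at (185,262). The pink decoy at (488,437) stays untouched. The side view agrees.

```bash
python3 - <<'E'
from h import *
m=cams.camera_model('top');k=512/800
for n,u,v,z in [('hc1',432,303,.046),('hc2',493,302,.046),('hc3',495,363,.046),('hc4',433,366,.046),('hL',452,328,.1),('hR',483,327,.1),('seal',229,277,.05),('b1',260,298,0),('b2',50,330,0),('b3',254,240,0),('pink',488,437,.06),('post',175,250,.094),('post2',200,267,.094),('can2',560,253,.09),('can1',478,178,.09),('m1',333,163,.105),('tongs',280,365,.014)]:
    print(n,atz(m,(u+.5)*k-.5,(v+.5)*k-.5,z).round(3))
m=cams.camera_model('side')
for n,u,v,z in [('hL',366,340,.1),('seal',395,245,.05)]: print(n,atz(m,u*k,v*k,z).round(3))
mw=cams.camera_model('wrist');E=np.array(mw['extrinsics']);print(E.round(3),mw['fx'])
s=sensors.sense();from scipy.spatial.transform import Rotation as R;r=R.from_quat(s['tool_rot']).as_matrix();print(r.round(3))
c=-E[:3,:3].T@E[:3,3];print('cam in tool',r.T@(c-s['tcp_pos']), (E[:3,:3]@r).round(3))
E
```

```text
hc1 [ 0.526 -0.215  0.046]
hc2 [ 0.533 -0.304  0.046]
hc3 [ 0.445 -0.309  0.046]
hc4 [ 0.435 -0.221  0.046]
hL [ 0.484 -0.241  0.1  ]
hR [ 0.488 -0.282  0.1  ]
seal [0.545 0.086 0.05 ]
b1 [0.526 0.049 0.   ]
b2 [0.452 0.386 0.   ]
b3 [0.618 0.07  0.   ]
pink [ 0.342 -0.301  0.06 ]
post [0.57  0.154 0.094]
post2 [0.547 0.114 0.094]
can2 [ 0.601 -0.389  0.09 ]
can1 [ 0.706 -0.27   0.09 ]
m1 [ 0.709 -0.06   0.105]
tongs [0.424 0.004 0.014]
hL [ 0.489 -0.251  0.1  ]
seal [0.548 0.079 0.05 ]
[[ 0.309  0.951 -0.003 -0.624]
 [ 0.909 -0.295  0.295 -0.039]
 [ 0.279 -0.094 -0.956  0.38 ]
 [ 0.     0.     0.     1.   ]] 268.0597385728482
[[-0.951  0.31  -0.001]
 [ 0.31   0.951 -0.002]
 [ 0.    -0.002 -1.   ]]
cam in tool [ 0.07491259  0.00025322 -0.14243849] [[ 0.     1.     0.001]
 [-0.956  0.001 -0.295]
 [-0.295 -0.001  0.956]]
```

Emit:
move_arm([
  {"dx": 1,"dy": -1,"rz": 0.078},
  {"dx": 1,"dy": -1,"rz": 0.078},
  {"dx": 1,"dy": -1,"rz": 0.078},
  {"dx": 1,"dy": -1,"rz": 0.078},
  {"dx": 1,"dy": -1,"rz": 0.078},
  {"dx": 1,"dy": -1,"rz": 0.078},
  {"dx": 1,"dy": -1,"rz": 0.078},
  {"dx": 1,"dy": -1,"rz": 0.078},
  {"dx": 1,"dy": -1,"rz": 0.078},
  {"dx": 1,"dy": -1,"rz": 0.078},
], claw=100, newtons=30)

```text
schema error: expected keys dx, dy, dz, rx, ry, rz
```

Emit:
move_arm([
  {"dx": 0.8,"dy": -1},
  {"dx": 0.8,"dy": -1},
  {"dy": -1},
  {"dy": -1},
  {"dy": -1},
  {"dy": -1},
  {"dy": -1},
  {"dy": -1},
  {"dy": -1},
  {"dy": -1},
])

```text
schema error: expected keys dx, dy, dz, rx, ry, rz
```

Emit:
move_arm([
  {"dy": -1},
  {"dy": -1},
  {"dy": -1},
  {"dy": -1},
  {"dy": -1},
  {"dy": -1},
  {"dy": -1},
  {"dy": -1},
  {"dy": -1},
  {"dy": -1},
])

```text
schema error: expected keys dx, dy, dz, rx, ry, rz
```

Emit:
move_arm([
  {"dy": -1},
  {"dy": -1},
  {"dy": -1},
  {"dy": -1},
  {"dy": -0.24},
  {"dz": -0.4},
  {"dz": -0.4},
  {"dz": -0.3},
  {},
  {},
])

```text
schema error: expected keys dx, dy, dz, rx, ry, rz
```

```bash
python3 - <<'E'
from h import *
a,m=snap('wrist','w2.png')
cv2.imwrite('pics/w2b.png',cv2.resize(a,(800,600),interpolation=cv2.INTER_CUBIC)[:,:,::-1])
s=sensors.sense();print(s['t'],s['tcp_pos'],s['tool_rot'],s['force'])
t=proj(m,[[.485,-.262,.046],[.485,-.262,.094]])*800/512;print(t)
E
```

```text
0.2 [0.19327019 0.59388379 0.23068832] [ 1.56756903e-01  9.87636967e-01 -6.65008877e-04 -2.27275533e-04] [ 0.1535751   0.00433746 -0.58809639]
[[-156.98267582  679.40901266]
 [-201.69076556  721.64410561]]
```

View pics/w2b.png

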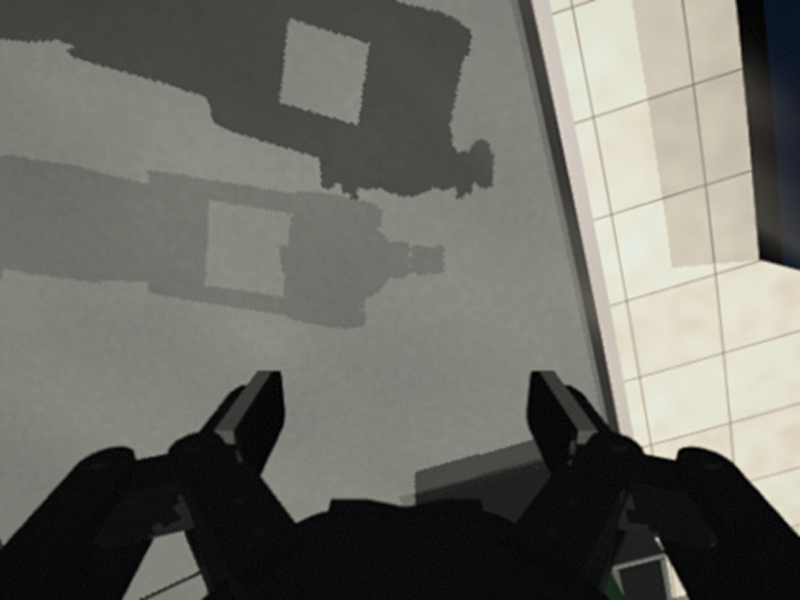

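The four moves were refused because every row needs all six keys. The picture shows only empty table, with the fingertips at about (270,375) and (540,375). I'll resend with full rows.

Emit:
move_arm([
  {"dx": 1,"dy": -1,"dz": 0,"rx": 0,"ry": 0,"rz": 0.078},
  {"dx": 1,"dy": -1,"dz": 0,"rx": 0,"ry": 0,"rz": 0.078},
  {"dx": 1,"dy": -1,"dz": 0,"rx": 0,"ry": 0,"rz": 0.078},
  {"dx": 1,"dy": -1,"dz": 0,"rx": 0,"ry": 0,"rz": 0.078},
  {"dx": 1,"dy": -1,"dz": 0,"rx": 0,"ry": 0,"rz": 0.078},
  {"dx": 1,"dy": -1,"dz": 0,"rx": 0,"ry": 0,"rz": 0.078},
  {"dx": 1,"dy": -1,"dz": 0,"rx": 0,"ry": 0,"rz": 0.078},
  {"dx": 1,"dy": -1,"dz": 0,"rx": 0,"ry": 0,"rz": 0.078},
  {"dx": 1,"dy": -1,"dz": 0,"rx": 0,"ry": 0,"rz": 0.078},
  {"dx": 1,"dy": -1,"dz": 0,"rx": 0,"ry": 0,"rz": 0.078},
], claw=100, newtons=30)

```text
t: 1.45
tcp_pos: [0.4442, 0.3433, 0.2312]
tool_rot: [-0.047, 0.999, -0.0, -0.0]
force: [0.9, 0.9, -0.2]
finger_gap: 0.999
gripper_force: 0.0
```

Emit:
move_arm([
  {"dx": 0.8,"dy": -1,"dz": 0,"rx": 0,"ry": 0,"rz": 0},
  {"dx": 0.8,"dy": -1,"dz": 0,"rx": 0,"ry": 0,"rz": 0},
  {"dx": 0,"dy": -1,"dz": 0,"rx": 0,"ry": 0,"rz": 0},
  {"dx": 0,"dy": -1,"dz": 0,"rx": 0,"ry": 0,"rz": 0},
  {"dx": 0,"dy": -1,"dz": 0,"rx": 0,"ry": 0,"rz": 0},
  {"dx": 0,"dy": -1,"dz": 0,"rx": 0,"ry": 0,"rz": 0},
  {"dx": 0,"dy": -1,"dz": 0,"rx": 0,"ry": 0,"rz": 0},
  {"dx": 0,"dy": -1,"dz": 0,"rx": 0,"ry": 0,"rz": 0},
  {"dx": 0,"dy": -1,"dz": 0,"rx": 0,"ry": 0,"rz": 0},
  {"dx": 0,"dy": -1,"dz": 0,"rx": 0,"ry": 0,"rz": 0},
])

```text
t: 2.7
tcp_pos: [0.4834, 0.0935, 0.2313]
tool_rot: [-0.047, 0.999, 0.0, -0.0]
force: [1.0, 0.3, -0.1]
finger_gap: 1.001
gripper_force: 0.0
```

Emit:
move_arm([
  {"dx": 0,"dy": -1,"dz": 0,"rx": 0,"ry": 0,"rz": 0},
  {"dx": 0,"dy": -1,"dz": 0,"rx": 0,"ry": 0,"rz": 0},
  {"dx": 0,"dy": -1,"dz": 0,"rx": 0,"ry": 0,"rz": 0},
  {"dx": 0,"dy": -1,"dz": 0,"rx": 0,"ry": 0,"rz": 0},
  {"dx": 0,"dy": -1,"dz": 0,"rx": 0,"ry": 0,"rz": 0},
  {"dx": 0,"dy": -1,"dz": 0,"rx": 0,"ry": 0,"rz": 0},
  {"dx": 0,"dy": -1,"dz": 0,"rx": 0,"ry": 0,"rz": 0},
  {"dx": 0,"dy": -1,"dz": 0,"rx": 0,"ry": 0,"rz": 0},
  {"dx": 0,"dy": -1,"dz": 0,"rx": 0,"ry": 0,"rz": 0},
  {"dx": 0,"dy": -1,"dz": 0,"rx": 0,"ry": 0,"rz": 0},
])

```text
t: 3.95
tcp_pos: [0.4833, -0.1565, 0.2312]
tool_rot: [-0.047, 0.999, 0.0, -0.0]
force: [0.7, -0.0, -0.3]
finger_gap: 0.998
gripper_force: 0.0
```

Emit:
move_arm([
  {"dx": 0,"dy": -1,"dz": 0,"rx": 0,"ry": 0,"rz": 0},
  {"dx": 0,"dy": -1,"dz": 0,"rx": 0,"ry": 0,"rz": 0},
  {"dx": 0,"dy": -1,"dz": 0,"rx": 0,"ry": 0,"rz": 0},
  {"dx": 0,"dy": -1,"dz": 0,"rx": 0,"ry": 0,"rz": 0},
  {"dx": 0,"dy": -0.24,"dz": -0.3,"rx": 0,"ry": 0,"rz": 0},
  {"dx": 0,"dy": 0,"dz": -0.3,"rx": 0,"ry": 0,"rz": 0},
  {"dx": 0,"dy": 0,"dz": -0.3,"rx": 0,"ry": 0,"rz": 0},
  {"dx": 0,"dy": 0,"dz": -0.3,"rx": 0,"ry": 0,"rz": 0},
  {"dx": 0,"dy": 0,"dz": 0,"rx": 0,"ry": 0,"rz": 0},
  {"dx": 0,"dy": 0,"dz": 0,"rx": 0,"ry": 0,"rz": 0},
])

```text
t: 5.2
tcp_pos: [0.4837, -0.2616, 0.2014]
tool_rot: [-0.047, 0.999, -0.0, 0.0]
force: [0.1, 0.2, 0.2]
finger_gap: 0.995
gripper_force: 0.0
```

```bash
python3 - <<'E'
from h import *
a,m=snap('wrist','w3.png')
cv2.imwrite('pics/w3b.png',cv2.resize(a,(800,600),interpolation=cv2.INTER_CUBIC)[:,:,::-1])
s=sensors.sense();print(s['t'],s['tcp_pos'],s['tool_rot'],s['force'])
t=proj(m,[[.485,-.262,.046],[.485,-.262,.094]])*800/512;print(t)
np.save('m3.npy',m,allow_pickle=True)
E
```

```text
5.25 [ 0.48371228 -0.26168248  0.20156191] [-4.69136825e-02  9.98898903e-01 -1.98167028e-04  2.21952642e-04] [ 0.2008273  -0.19631148  0.48852306]
[[404.56081461 276.18635214]
 [404.37252477 295.27690687]]
```

View pics/w3b.png

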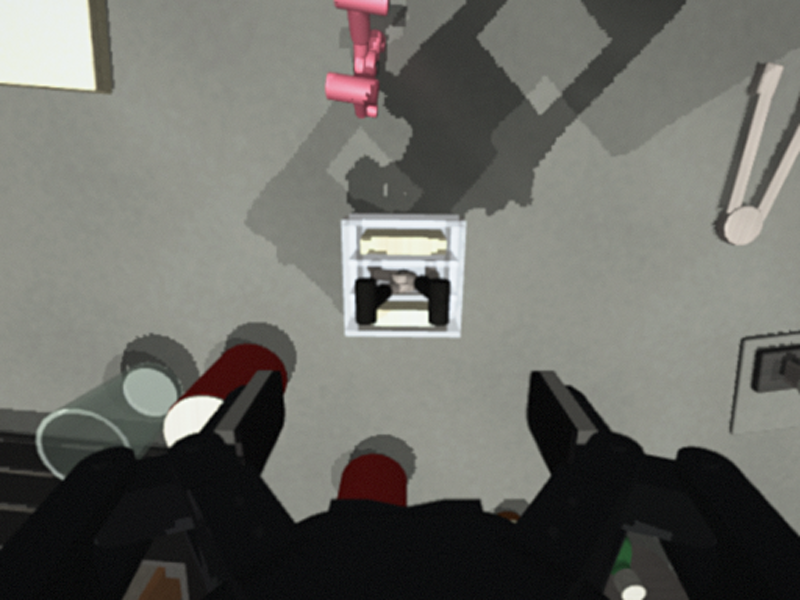

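The picture shows the handle barrels at (366,300) and (438,300), within 2 mm of the estimate, and the holder square to the image. Next: nudge, descend, squeeze a few mm.

Emit:
move_arm([
  {"dx": 0.1,"dy": -0.05,"dz": -0.65,"rx": 0,"ry": 0,"rz": 0},
  {"dx": 0,"dy": 0,"dz": -0.65,"rx": 0,"ry": 0,"rz": 0},
  {"dx": 0,"dy": 0,"dz": -0.65,"rx": 0,"ry": 0,"rz": 0},
  {"dx": 0,"dy": 0,"dz": -0.65,"rx": 0,"ry": 0,"rz": 0},
  {"dx": 0,"dy": 0,"dz": -0.65,"rx": 0,"ry": 0,"rz": 0},
  {"dx": 0,"dy": 0,"dz": -0.65,"rx": 0,"ry": 0,"rz": 0},
  {"dx": 0,"dy": 0,"dz": -0.65,"rx": 0,"ry": 0,"rz": 0},
  {"dx": 0,"dy": 0,"dz": -0.65,"rx": 0,"ry": 0,"rz": 0},
  {"dx": 0,"dy": 0,"dz": 0,"rx": 0,"ry": 0,"rz": 0},
  {"dx": 0,"dy": 0,"dz": 0,"rx": 0,"ry": 0,"rz": 0},
])

```text
t: 6.5
tcp_pos: [0.4862, -0.2631, 0.0714]
tool_rot: [-0.047, 0.999, -0.0, 0.0]
force: [0.7, 1.3, -0.3]
finger_gap: 1.002
gripper_force: 0.0
```

Emit:
move_arm([
  {"dx": 0,"dy": 0,"dz": 0,"rx": 0,"ry": 0,"rz": 0},
  {"dx": 0,"dy": 0,"dz": 0,"rx": 0,"ry": 0,"rz": 0},
  {"dx": 0,"dy": 0,"dz": 0,"rx": 0,"ry": 0,"rz": 0},
  {"dx": 0,"dy": 0,"dz": 0,"rx": 0,"ry": 0,"rz": 0},
  {"dx": 0,"dy": 0,"dz": 0,"rx": 0,"ry": 0,"rz": 0},
  {"dx": 0,"dy": 0,"dz": 0,"rx": 0,"ry": 0,"rz": 0},
  {"dx": 0,"dy": 0,"dz": 0,"rx": 0,"ry": 0,"rz": 0},
  {"dx": 0,"dy": 0,"dz": 0,"rx": 0,"ry": 0,"rz": 0},
  {"dx": 0,"dy": 0,"dz": 0,"rx": 0,"ry": 0,"rz": 0},
  {"dx": 0,"dy": 0,"dz": 0,"rx": 0,"ry": 0,"rz": 0},
], claw=63, newtons=30)

```text
t: 7.75
tcp_pos: [0.4876, -0.2641, 0.0751]
tool_rot: [-0.047, 0.999, -0.002, 0.002]
force: [-2.0, 1.7, 18.8]
finger_gap: 0.638
gripper_force: 21.1
```

Emit:
move_arm([
  {"dx": 0,"dy": 0,"dz": 0.15,"rx": 0,"ry": 0,"rz": 0},
  {"dx": 0,"dy": 0,"dz": 0.15,"rx": 0,"ry": 0,"rz": 0},
  {"dx": 0,"dy": 0,"dz": 0.3,"rx": 0,"ry": 0,"rz": 0},
  {"dx": 0,"dy": 0,"dz": 0.5,"rx": 0,"ry": 0,"rz": 0},
  {"dx": 0,"dy": 0,"dz": 0.5,"rx": 0,"ry": 0,"rz": 0},
  {"dx": 0,"dy": 0,"dz": 0.5,"rx": 0,"ry": 0,"rz": 0},
  {"dx": 0,"dy": 0,"dz": 0.5,"rx": 0,"ry": 0,"rz": 0},
  {"dx": 0,"dy": 0,"dz": 0.6,"rx": 0,"ry": 0,"rz": 0},
  {"dx": 0,"dy": 0,"dz": 0.6,"rx": 0,"ry": 0,"rz": 0},
  {"dx": 0,"dy": 0,"dz": 0.2,"rx": 0,"ry": 0,"rz": 0},
])

```text
t: 9.0
tcp_pos: [0.4865, -0.2634, 0.1728]
tool_rot: [-0.047, 0.999, -0.001, 0.001]
force: [-1.1, -0.9, -2.0]
finger_gap: 0.629
gripper_force: 7.3
```

```bash
python3 - <<'E'
from h import *
a,m=snap('wrist','w4.png');b,ms=snap('side','s4.png')
s=sensors.sense();p=s['tcp_pos'];print(s['t'],p,s['tool_rot'],s['force'],s['finger_gap'],s['gripper_force'])
c=proj(ms,[p])[0];print(c)
x,y=int(c[0]),int(c[1]);cr=b[max(0,y-55):y+55,x-60:x+60]
g=cv2.resize(a,(533,400));h=cv2.resize(cr,(267*3//2,400) if 0 else (267,245),interpolation=cv2.INTER_CUBIC)
out=np.zeros((400,800,3),np.uint8);out[:,:533]=g;out[:245,533:]=h
cv2.imwrite('pics/c4.png',out[:,:,::-1])
E
```

```text
9.1 [ 0.48625575 -0.26320682  0.17206546] [-4.67859107e-02  9.98904690e-01 -4.74577827e-04  5.22799244e-04] [-1.13626452  0.138126   -2.12240793] 0.6301517973877498 7.2947050631046295
[232.00135193 199.34746678]
```

View pics/c4.png

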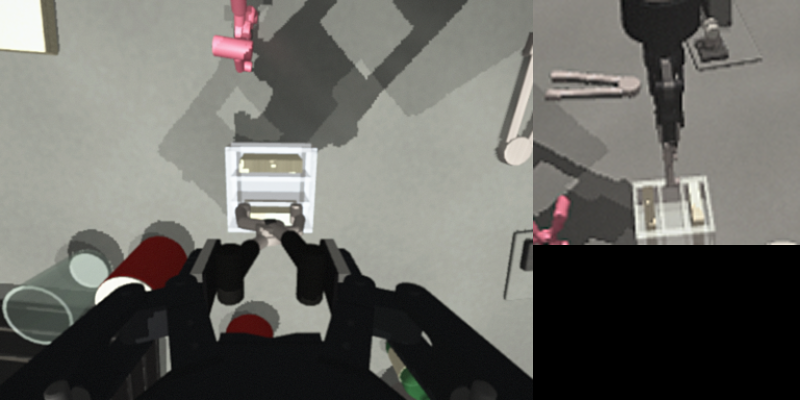

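The pliers are lifted upright (jaws visible at (243,215) and (297,210), slot empty, about 2 N weight). Now to a viewpoint just short of the seal, turning about 7°.

Emit:
move_arm([
  {"dx": 0.34,"dy": 0.93,"dz": 0.1,"rx": 0,"ry": 0,"rz": 0.0233},
  {"dx": 0.34,"dy": 0.93,"dz": 0.1,"rx": 0,"ry": 0,"rz": 0.0233},
  {"dx": 0.34,"dy": 0.93,"dz": 0,"rx": 0,"ry": 0,"rz": 0.0233},
  {"dx": 0.34,"dy": 0.93,"dz": 0,"rx": 0,"ry": 0,"rz": 0.0233},
  {"dx": 0.34,"dy": 0.93,"dz": 0,"rx": 0,"ry": 0,"rz": 0.0233},
  {"dx": 0.34,"dy": 0.93,"dz": 0,"rx": 0,"ry": 0,"rz": 0.0233},
  {"dx": 0.34,"dy": 0.93,"dz": 0,"rx": 0,"ry": 0,"rz": 0.0233},
  {"dx": 0.34,"dy": 0.93,"dz": 0,"rx": 0,"ry": 0,"rz": 0.0233},
  {"dx": 0.34,"dy": 0.93,"dz": 0,"rx": 0,"ry": 0,"rz": 0.0233},
  {"dx": 0.34,"dy": 0.93,"dz": 0,"rx": 0,"ry": 0,"rz": 0.0233},
])

```text
t: 10.35
tcp_pos: [0.5707, -0.0296, 0.1755]
tool_rot: [-0.108, 0.994, 0.0, -0.001]
force: [0.4, -0.8, -0.7]
finger_gap: 0.629
gripper_force: 7.3
```

```bash
python3 - <<'E'
from h import *
m0=cams.camera_model('wrist')
a,m=snap('wrist','w5.png')
import pickle;pickle.dump(m,open('m5.pkl','wb'))
cv2.imwrite('pics/w5b.png',cv2.resize(a,(800,600),interpolation=cv2.INTER_CUBIC)[:,:,::-1])
s=sensors.sense();p=s['tcp_pos'];print(s['t'],p,s['tool_rot'],s['force'],s['gripper_force'])
from scipy.spatial.transform import Rotation as R
y=R.from_quat(s['tool_rot']).as_matrix()[:,1];print(y)
print(proj(m,[[.546,.083,.047],[.546,.083,.058],p+[0,0,-.031],p+22*y/1000+[0,0,-.065],p-22*y/1000+[0,0,-.065]])*800/512)
E
```

```text
10.4 [ 0.57160175 -0.02676204  0.17563488] [-1.08520421e-01  9.94093314e-01  1.34047087e-03  6.57408950e-05] [ 1.17750402  1.38026122 -1.38665978] 7.284381240606308
[-0.21575903  0.97644304  0.00265084]
[[576.23343916 284.83981936]
 [582.82574991 289.3499747 ]
 [410.86073658 345.60322254]
 [451.79348272 319.49373705]
 [368.282108   319.48916191]]
```

View pics/w5b.png

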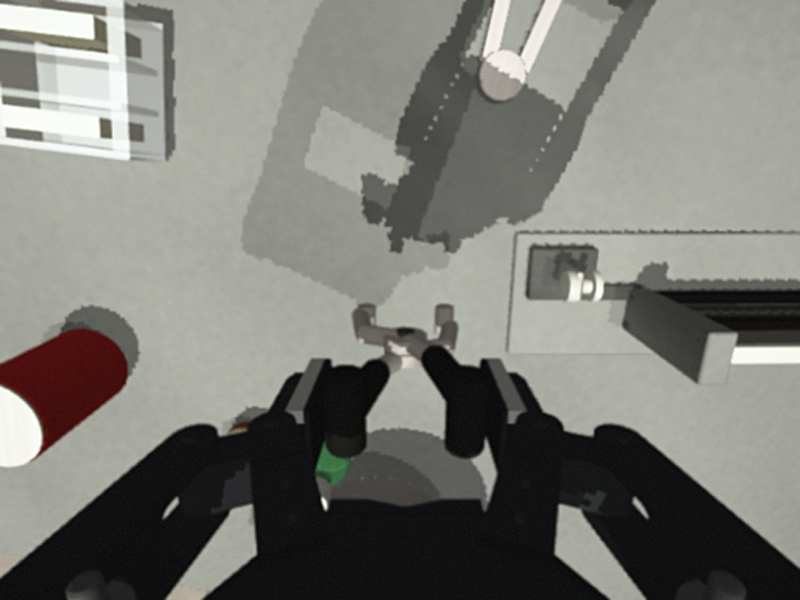

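The wrist picture shows the seal discs spanning x 567–604, y 272–302, centre about (585,287), with the post to their right. The jaws hang open at (366,312) and (446,312), and the base plate is square to the image, so the yaw is right.

```bash
python3 - <<'E'
from h import *
import pickle;m=pickle.load(open('m5.pkl','rb'))
k=512/800
for u in (567,585,604): print(atz(m,(u+.5)*k-.5,287.5*k-.5,.05).round(4))
a=cv2.imread('pics/top1.png')[155:200,120:175];cv2.imwrite('pics/sealtop.png',cv2.resize(a,None,fx=12,fy=12,interpolation=cv2.INTER_CUBIC))
s=sensors.sense();print(s['t'],s['tcp_pos'])
E
```

```text
[0.5481 0.0758 0.05  ]
[0.5455 0.0876 0.05  ]
[0.5427 0.1001 0.05  ]
10.4 [ 0.57160175 -0.02676204  0.17563488]
```

View pics/sealtop.png

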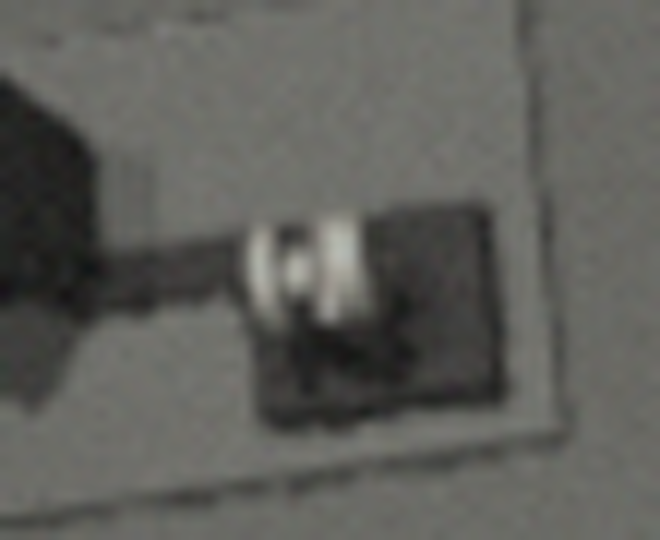

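```bash
python3 - <<'E'
from h import *
a=cv2.imread('pics/w5.png')[150:235,325:450];b=cv2.imread('pics/side1.png')[130:180,230:285]
A=cv2.resize(a,(500,340),interpolation=cv2.INTER_CUBIC);B=cv2.resize(b,(0,0),fx=5.4,fy=5.4,interpolation=cv2.INTER_CUBIC)
o=np.zeros((340,800,3),np.uint8);o[:,:500]=A;o[:B.shape[0],502:502+B.shape[1]]=B
cv2.imwrite('pics/c6.png',cv2.convertScaleAbs(o,alpha=1.6))
E
```

```text
(no output)
```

View pics/c6.png

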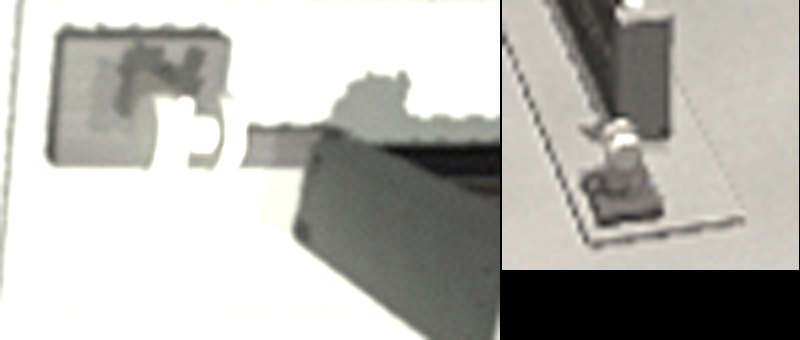

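The crops show the strip beside the seal is low, at base level, and the discs are free from above. Moving over the seal.

Emit:
move_arm([
  {"dx": -0.17,"dy": 0.8,"dz": 0,"rx": 0,"ry": 0,"rz": 0},
  {"dx": -0.17,"dy": 0.8,"dz": 0,"rx": 0,"ry": 0,"rz": 0},
  {"dx": -0.17,"dy": 0.8,"dz": 0,"rx": 0,"ry": 0,"rz": 0},
  {"dx": -0.17,"dy": 0.8,"dz": 0,"rx": 0,"ry": 0,"rz": 0},
  {"dx": -0.17,"dy": 0.7,"dz": 0,"rx": 0,"ry": 0,"rz": 0},
  {"dx": -0.17,"dy": 0.5,"dz": 0,"rx": 0,"ry": 0,"rz": 0},
  {"dx": 0,"dy": 0.3,"dz": -0.2,"rx": 0,"ry": 0,"rz": 0},
  {"dx": 0,"dy": 0,"dz": -0.2,"rx": 0,"ry": 0,"rz": 0},
  {"dx": 0,"dy": 0,"dz": 0,"rx": 0,"ry": 0,"rz": 0},
  {"dx": 0,"dy": 0,"dz": 0,"rx": 0,"ry": 0,"rz": 0},
])

```text
t: 11.65
tcp_pos: [0.5457, 0.0865, 0.1662]
tool_rot: [-0.107, 0.994, -0.0, -0.0]
force: [-0.2, -0.5, -2.0]
finger_gap: 0.629
gripper_force: 7.3
```

```bash
python3 - <<'E'
from h import *
s=sensors.sense();print(s['t'],s['tcp_pos'],s['force'])
a,m=snap('wrist','w7.png')
import pickle;pickle.dump(m,open('m7.pkl','wb'))
p=s['tcp_pos']
c=a[150:300,170:345];cv2.imwrite('pics/c7.png',cv2.resize(c,None,fx=4,fy=4,interpolation=cv2.INTER_CUBIC)[:,:,::-1])
print((proj(m,[[.5455,.0875,.047],[.5455,.0875,.058]])-[170,150])*4)
E
```

```text
11.65 [0.54569685 0.08647166 0.1661662 ] [-0.19150447 -0.4550916  -2.00630339]
[[361.85275289 137.88361228]
 [361.9947583  150.29043934]]
```

View pics/c7.png

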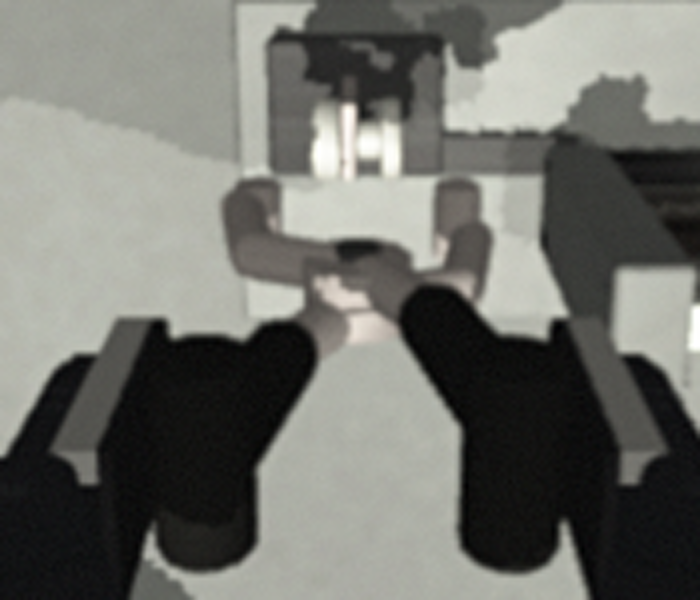

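The crop shows the seal at x 312–400 (centre 356) and the jaws at 223–280 and 433–480 (centre 354), about 1 mm apart in real terms. Lowering over the seal.

Emit:
move_arm([
  {"dx": 0,"dy": 0.04,"dz": -0.3,"rx": 0,"ry": 0,"rz": 0},
  {"dx": 0,"dy": 0,"dz": -0.3,"rx": 0,"ry": 0,"rz": 0},
  {"dx": 0,"dy": 0,"dz": -0.3,"rx": 0,"ry": 0,"rz": 0},
  {"dx": 0,"dy": 0,"dz": -0.3,"rx": 0,"ry": 0,"rz": 0},
  {"dx": 0,"dy": 0,"dz": -0.3,"rx": 0,"ry": 0,"rz": 0},
  {"dx": 0,"dy": 0,"dz": -0.3,"rx": 0,"ry": 0,"rz": 0},
  {"dx": 0,"dy": 0,"dz": 0,"rx": 0,"ry": 0,"rz": 0},
  {"dx": 0,"dy": 0,"dz": 0,"rx": 0,"ry": 0,"rz": 0},
  {"dx": 0,"dy": 0,"dz": 0,"rx": 0,"ry": 0,"rz": 0},
  {"dx": 0,"dy": 0,"dz": 0,"rx": 0,"ry": 0,"rz": 0},
])

```text
t: 12.95
tcp_pos: [0.5457, 0.088, 0.1216]
tool_rot: [-0.108, 0.994, -0.0, 0.0]
force: [-0.3, -0.8, -2.9]
finger_gap: 0.63
gripper_force: 7.3
```

Emit:
move_arm([
  {"dx": 0,"dy": 0,"dz": 0,"rx": 0,"ry": 0,"rz": 0},
  {"dx": 0,"dy": 0,"dz": 0,"rx": 0,"ry": 0,"rz": 0},
  {"dx": 0,"dy": 0,"dz": 0,"rx": 0,"ry": 0,"rz": 0},
  {"dx": 0,"dy": 0,"dz": 0,"rx": 0,"ry": 0,"rz": 0},
  {"dx": 0,"dy": 0,"dz": 0,"rx": 0,"ry": 0,"rz": 0},
  {"dx": 0,"dy": 0,"dz": 0,"rx": 0,"ry": 0,"rz": 0},
  {"dx": 0,"dy": 0,"dz": 0,"rx": 0,"ry": 0,"rz": 0},
  {"dx": 0,"dy": 0,"dz": 0,"rx": 0,"ry": 0,"rz": 0},
  {"dx": 0,"dy": 0,"dz": 0,"rx": 0,"ry": 0,"rz": 0},
  {"dx": 0,"dy": 0,"dz": 0,"rx": 0,"ry": 0,"rz": 0},
], claw=50)

```text
t: 14.2
tcp_pos: [0.5455, 0.088, 0.1213]
tool_rot: [-0.108, 0.994, -0.0, 0.0]
force: [0.7, 0.9, -2.2]
finger_gap: 0.502
gripper_force: 8.1
```

Emit:
move_arm([
  {"dx": 0,"dy": 0,"dz": 0,"rx": 0,"ry": 0,"rz": 0},
  {"dx": 0,"dy": 0,"dz": 0,"rx": 0,"ry": 0,"rz": 0},
  {"dx": 0,"dy": 0,"dz": 0,"rx": 0,"ry": 0,"rz": 0},
  {"dx": 0,"dy": 0,"dz": 0,"rx": 0,"ry": 0,"rz": 0},
  {"dx": 0,"dy": 0,"dz": 0,"rx": 0,"ry": 0,"rz": 0},
  {"dx": 0,"dy": 0,"dz": 0,"rx": 0,"ry": 0,"rz": 0},
  {"dx": 0,"dy": 0,"dz": 0,"rx": 0,"ry": 0,"rz": 0},
  {"dx": 0,"dy": 0,"dz": 0,"rx": 0,"ry": 0,"rz": 0},
  {"dx": 0,"dy": 0,"dz": 0,"rx": 0,"ry": 0,"rz": 0},
  {"dx": 0,"dy": 0,"dz": 0,"rx": 0,"ry": 0,"rz": 0},
], claw=44)

```text
t: 15.45
tcp_pos: [0.5458, 0.088, 0.1216]
tool_rot: [-0.108, 0.994, -0.0, 0.0]
force: [-0.4, -0.4, 5.3]
finger_gap: 0.445
gripper_force: 19.1
```

```bash
python3 - <<'E'
from h import *
s=sensors.sense();print(s['t'],s['tcp_pos'],s['force'],s['finger_gap'],s['gripper_force'])
a,m=snap('wrist','w8.png');b,_=snap('side','s8.png')
c=cv2.resize(a[130:300,160:360],(500,425),interpolation=cv2.INTER_CUBIC)
d=cv2.resize(b[100:180,225:285],(300,400),interpolation=cv2.INTER_CUBIC)
o=np.zeros((425,800,3),np.uint8);o[:,:500]=c;o[:400,500:]=d
cv2.imwrite('pics/c8.png',o[:,:,::-1])
E
```

```text
15.45 [0.54575574 0.08802656 0.12158919] [-0.35994414 -0.37421372  5.33081486] 0.4445324773716033 19.056818783283234
```

View pics/c8.png

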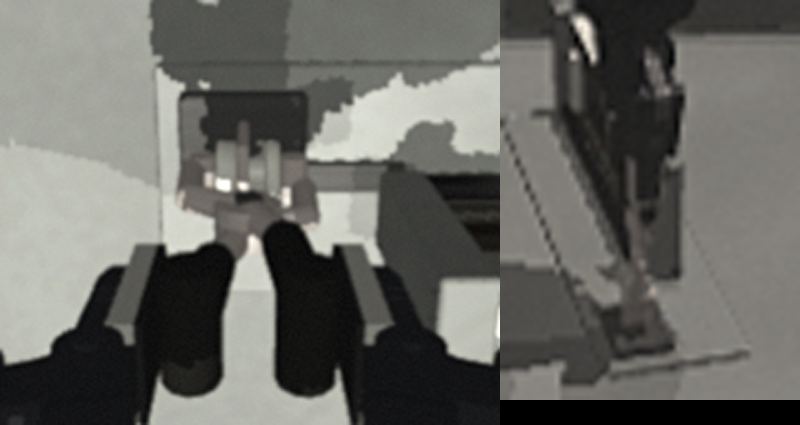

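The picture shows both noses against the discs (around (205,180) and (295,180)), and the grip has risen to 19 N as expected. Pressing on.

Emit:
move_arm([
  {"dx": 0,"dy": 0,"dz": 0.02,"rx": 0,"ry": 0,"rz": 0},
  {"dx": 0,"dy": 0,"dz": 0.02,"rx": 0,"ry": 0,"rz": 0},
  {"dx": 0,"dy": 0,"dz": 0.02,"rx": 0,"ry": 0,"rz": 0},
  {"dx": 0,"dy": 0,"dz": 0.02,"rx": 0,"ry": 0,"rz": 0},
  {"dx": 0,"dy": 0,"dz": 0,"rx": 0,"ry": 0,"rz": 0},
  {"dx": 0,"dy": 0,"dz": 0,"rx": 0,"ry": 0,"rz": 0},
  {"dx": 0,"dy": 0,"dz": 0,"rx": 0,"ry": 0,"rz": 0},
  {"dx": 0,"dy": 0,"dz": 0,"rx": 0,"ry": 0,"rz": 0},
  {"dx": 0,"dy": 0,"dz": 0,"rx": 0,"ry": 0,"rz": 0},
  {"dx": 0,"dy": 0,"dz": 0,"rx": 0,"ry": 0,"rz": 0},
], claw=36, newtons=30)

```text
t: 16.8
tcp_pos: [0.5453, 0.0881, 0.1233]
tool_rot: [-0.108, 0.994, 0.0, -0.0]
force: [0.0, -0.8, -5.0]
finger_gap: 0.366
gripper_force: 10.4
```

The grip force fell to the spring level at the shut width, so the seal has snapped. Releasing to 63 %, then rising.

Emit:
move_arm([
  {"dx": 0,"dy": 0,"dz": 0,"rx": 0,"ry": 0,"rz": 0},
  {"dx": 0,"dy": 0,"dz": 0,"rx": 0,"ry": 0,"rz": 0},
  {"dx": 0,"dy": 0,"dz": 0,"rx": 0,"ry": 0,"rz": 0},
  {"dx": 0,"dy": 0,"dz": 0,"rx": 0,"ry": 0,"rz": 0},
  {"dx": 0,"dy": 0,"dz": 0,"rx": 0,"ry": 0,"rz": 0},
  {"dx": 0,"dy": 0,"dz": 0,"rx": 0,"ry": 0,"rz": 0},
  {"dx": 0,"dy": 0,"dz": 0,"rx": 0,"ry": 0,"rz": 0},
  {"dx": 0,"dy": 0,"dz": 0,"rx": 0,"ry": 0,"rz": 0},
  {"dx": 0,"dy": 0,"dz": 0,"rx": 0,"ry": 0,"rz": 0},
  {"dx": 0,"dy": 0,"dz": 0,"rx": 0,"ry": 0,"rz": 0},
], claw=63)

```text
t: 18.05
tcp_pos: [0.5454, 0.088, 0.1233]
tool_rot: [-0.108, 0.994, 0.0, -0.0]
force: [-0.1, 0.2, -1.9]
finger_gap: 0.632
gripper_force: 7.2
```

Emit:
move_arm([
  {"dx": 0,"dy": 0,"dz": 0.2,"rx": 0,"ry": 0,"rz": 0},
  {"dx": 0,"dy": 0,"dz": 0.3,"rx": 0,"ry": 0,"rz": 0},
  {"dx": 0,"dy": 0,"dz": 0.3,"rx": 0,"ry": 0,"rz": 0},
  {"dx": 0,"dy": 0,"dz": 0.3,"rx": 0,"ry": 0,"rz": 0},
  {"dx": 0,"dy": 0,"dz": 0.3,"rx": 0,"ry": 0,"rz": 0},
  {"dx": 0,"dy": 0,"dz": 0.3,"rx": 0,"ry": 0,"rz": 0},
  {"dx": 0,"dy": 0,"dz": 0.3,"rx": 0,"ry": 0,"rz": 0},
  {"dx": 0,"dy": 0,"dz": 0.2,"rx": 0,"ry": 0,"rz": 0},
  {"dx": 0,"dy": 0,"dz": 0,"rx": 0,"ry": 0,"rz": 0},
  {"dx": 0,"dy": 0,"dz": 0,"rx": 0,"ry": 0,"rz": 0},
])

```text
t: 19.3
tcp_pos: [0.5453, 0.088, 0.1781]
tool_rot: [-0.108, 0.994, 0.0, -0.0]
force: [0.3, -0.5, -2.1]
finger_gap: 0.634
gripper_force: 7.3
```

```bash
python3 - <<'E'
from h import *
s=sensors.sense();p=s['tcp_pos'];print(s['t'],p,s['tool_rot'],s['force'],s['finger_gap'],s['gripper_force'])
a,m=snap('wrist','w9.png')
c=a[150:300,170:345];d=cv2.imread('pics/w7.png')[150:300,170:345]
o=np.zeros((520,800,3),np.uint8)
o[:343,:400]=cv2.resize(c,(400,343),interpolation=cv2.INTER_CUBIC)[:,:,::-1];o[:343,400:]=cv2.resize(d,(400,343),interpolation=cv2.INTER_CUBIC)
cv2.imwrite('pics/c9.png',o[:343])
E
```

```text
19.3 [0.5452646  0.08804808 0.17811233] [-1.07648497e-01  9.94188983e-01  1.74645764e-05 -2.56793728e-04] [ 0.29867395 -0.46425656 -2.14521534] 0.6335693033826659 7.29045644402504
```

View pics/c9.png

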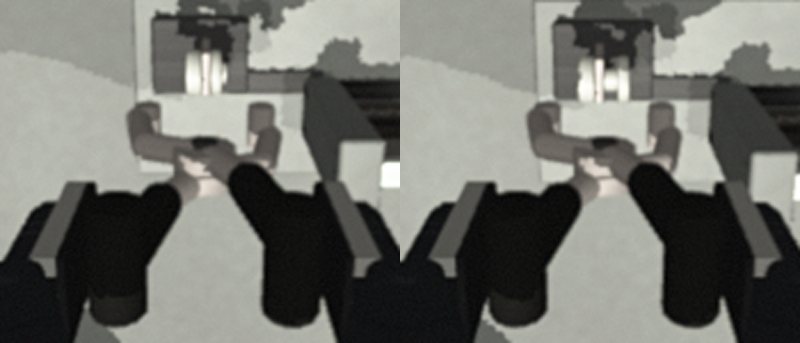

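On the left the seal is shut (discs now together at about x 185–225), and the pliers sit in the fingers exactly as before. Returning to the holder, turning back 7°.

Emit:
move_arm([
  {"dx": -0.15,"dy": -0.9,"dz": 0,"rx": 0,"ry": 0,"rz": -0.0233},
  {"dx": -0.15,"dy": -0.9,"dz": 0,"rx": 0,"ry": 0,"rz": -0.0233},
  {"dx": -0.15,"dy": -0.9,"dz": 0,"rx": 0,"ry": 0,"rz": -0.0233},
  {"dx": -0.15,"dy": -0.9,"dz": 0,"rx": 0,"ry": 0,"rz": -0.0233},
  {"dx": -0.15,"dy": -0.9,"dz": 0,"rx": 0,"ry": 0,"rz": -0.0233},
  {"dx": -0.15,"dy": -0.9,"dz": 0,"rx": 0,"ry": 0,"rz": -0.0233},
  {"dx": -0.15,"dy": -0.9,"dz": 0,"rx": 0,"ry": 0,"rz": -0.0233},
  {"dx": -0.15,"dy": -0.9,"dz": 0,"rx": 0,"ry": 0,"rz": -0.0233},
  {"dx": -0.15,"dy": -0.9,"dz": 0,"rx": 0,"ry": 0,"rz": -0.0233},
  {"dx": -0.15,"dy": -0.9,"dz": 0,"rx": 0,"ry": 0,"rz": -0.0233},
])

```text
t: 20.6
tcp_pos: [0.5077, -0.1376, 0.178]
tool_rot: [-0.047, 0.999, 0.0, -0.0]
force: [0.6, -0.5, -2.0]
finger_gap: 0.629
gripper_force: 7.3
```

Emit:
move_arm([
  {"dx": -0.15,"dy": -0.9,"dz": 0,"rx": 0,"ry": 0,"rz": 0},
  {"dx": -0.15,"dy": -0.9,"dz": 0,"rx": 0,"ry": 0,"rz": 0},
  {"dx": -0.15,"dy": -0.9,"dz": 0,"rx": 0,"ry": 0,"rz": 0},
  {"dx": -0.15,"dy": -0.9,"dz": 0,"rx": 0,"ry": 0,"rz": 0},
  {"dx": -0.15,"dy": -0.9,"dz": 0,"rx": 0,"ry": 0,"rz": 0},
  {"dx": -0.11,"dy": -0.55,"dz": 0,"rx": 0,"ry": 0,"rz": 0},
  {"dx": 0,"dy": 0,"dz": 0,"rx": 0,"ry": 0,"rz": 0},
  {"dx": 0,"dy": 0,"dz": 0,"rx": 0,"ry": 0,"rz": 0},
  {"dx": 0,"dy": 0,"dz": 0,"rx": 0,"ry": 0,"rz": 0},
  {"dx": 0,"dy": 0,"dz": 0,"rx": 0,"ry": 0,"rz": 0},
])

```text
t: 21.85
tcp_pos: [0.4866, -0.2626, 0.1784]
tool_rot: [-0.047, 0.999, 0.0, -0.0]
force: [0.4, 0.3, -1.9]
finger_gap: 0.628
gripper_force: 7.3
```

Emit:
move_arm([
  {"dx": 0,"dy": -0.02,"dz": -0.38,"rx": 0,"ry": 0,"rz": 0},
  {"dx": 0,"dy": 0,"dz": -0.38,"rx": 0,"ry": 0,"rz": 0},
  {"dx": 0,"dy": 0,"dz": -0.38,"rx": 0,"ry": 0,"rz": 0},
  {"dx": 0,"dy": 0,"dz": -0.38,"rx": 0,"ry": 0,"rz": 0},
  {"dx": 0,"dy": 0,"dz": -0.38,"rx": 0,"ry": 0,"rz": 0},
  {"dx": 0,"dy": 0,"dz": -0.38,"rx": 0,"ry": 0,"rz": 0},
  {"dx": 0,"dy": 0,"dz": -0.38,"rx": 0,"ry": 0,"rz": 0},
  {"dx": 0,"dy": 0,"dz": -0.38,"rx": 0,"ry": 0,"rz": 0},
  {"dx": 0,"dy": 0,"dz": -0.38,"rx": 0,"ry": 0,"rz": 0},
  {"dx": 0,"dy": 0,"dz": -0.38,"rx": 0,"ry": 0,"rz": 0},
])

```text
t: 23.1
tcp_pos: [0.4865, -0.2638, 0.0827]
tool_rot: [-0.047, 0.999, -0.0, 0.0]
force: [-0.5, -0.3, -1.5]
finger_gap: 0.633
gripper_force: 7.3
```

Emit:
move_arm([
  {"dx": 0,"dy": 0,"dz": -0.1,"rx": 0,"ry": 0,"rz": 0},
  {"dx": 0,"dy": 0,"dz": -0.1,"rx": 0,"ry": 0,"rz": 0},
  {"dx": 0,"dy": 0,"dz": -0.08,"rx": 0,"ry": 0,"rz": 0},
  {"dx": 0,"dy": 0,"dz": 0,"rx": 0,"ry": 0,"rz": 0},
  {"dx": 0,"dy": 0,"dz": 0,"rx": 0,"ry": 0,"rz": 0},
  {"dx": 0,"dy": 0,"dz": 0,"rx": 0,"ry": 0,"rz": 0},
  {"dx": 0,"dy": 0,"dz": 0,"rx": 0,"ry": 0,"rz": 0},
  {"dx": 0,"dy": 0,"dz": 0,"rx": 0,"ry": 0,"rz": 0},
  {"dx": 0,"dy": 0,"dz": 0,"rx": 0,"ry": 0,"rz": 0},
  {"dx": 0,"dy": 0,"dz": 0,"rx": 0,"ry": 0,"rz": 0},
])

```text
t: 24.35
tcp_pos: [0.4865, -0.2637, 0.0763]
tool_rot: [-0.047, 0.999, 0.0, -0.0]
force: [-0.3, -0.5, -1.3]
finger_gap: 0.631
gripper_force: 7.3
```

Free in the slot and close to the floor. Easing down another 2.5 mm.

Emit:
move_arm([
  {"dx": 0,"dy": 0,"dz": -0.05,"rx": 0,"ry": 0,"rz": 0},
  {"dx": 0,"dy": 0,"dz": -0.05,"rx": 0,"ry": 0,"rz": 0},
  {"dx": 0,"dy": 0,"dz": 0,"rx": 0,"ry": 0,"rz": 0},
  {"dx": 0,"dy": 0,"dz": 0,"rx": 0,"ry": 0,"rz": 0},
  {"dx": 0,"dy": 0,"dz": 0,"rx": 0,"ry": 0,"rz": 0},
  {"dx": 0,"dy": 0,"dz": 0,"rx": 0,"ry": 0,"rz": 0},
  {"dx": 0,"dy": 0,"dz": 0,"rx": 0,"ry": 0,"rz": 0},
  {"dx": 0,"dy": 0,"dz": 0,"rx": 0,"ry": 0,"rz": 0},
  {"dx": 0,"dy": 0,"dz": 0,"rx": 0,"ry": 0,"rz": 0},
  {"dx": 0,"dy": 0,"dz": 0,"rx": 0,"ry": 0,"rz": 0},
])

```text
t: 25.6
tcp_pos: [0.4873, -0.2641, 0.0756]
tool_rot: [-0.047, 0.999, -0.001, 0.001]
force: [-1.1, 1.7, 10.1]
finger_gap: 0.627
gripper_force: 11.2
```

Seated on the floor. Opening fully, then rising straight up.

Emit:
move_arm([
  {"dx": 0,"dy": 0,"dz": 0,"rx": 0,"ry": 0,"rz": 0},
  {"dx": 0,"dy": 0,"dz": 0,"rx": 0,"ry": 0,"rz": 0},
  {"dx": 0,"dy": 0,"dz": 0,"rx": 0,"ry": 0,"rz": 0},
  {"dx": 0,"dy": 0,"dz": 0,"rx": 0,"ry": 0,"rz": 0},
  {"dx": 0,"dy": 0,"dz": 0,"rx": 0,"ry": 0,"rz": 0},
  {"dx": 0,"dy": 0,"dz": 0,"rx": 0,"ry": 0,"rz": 0},
  {"dx": 0,"dy": 0,"dz": 0,"rx": 0,"ry": 0,"rz": 0},
  {"dx": 0,"dy": 0,"dz": 0,"rx": 0,"ry": 0,"rz": 0},
  {"dx": 0,"dy": 0,"dz": 0,"rx": 0,"ry": 0,"rz": 0},
  {"dx": 0,"dy": 0,"dz": 0,"rx": 0,"ry": 0,"rz": 0},
], claw=100)

```text
t: 26.85
tcp_pos: [0.4865, -0.2637, 0.0738]
tool_rot: [-0.047, 0.999, -0.0, 0.0]
force: [-0.0, -0.0, -0.5]
finger_gap: 1.004
gripper_force: 0.0
```

Emit:
move_arm([
  {"dx": 0,"dy": 0,"dz": 0.3,"rx": 0,"ry": 0,"rz": 0},
  {"dx": 0,"dy": 0,"dz": 0.5,"rx": 0,"ry": 0,"rz": 0},
  {"dx": 0,"dy": 0,"dz": 0.7,"rx": 0,"ry": 0,"rz": 0},
  {"dx": 0,"dy": 0,"dz": 0.8,"rx": 0,"ry": 0,"rz": 0},
  {"dx": 0,"dy": 0,"dz": 0.8,"rx": 0,"ry": 0,"rz": 0},
  {"dx": 0,"dy": 0,"dz": 0.8,"rx": 0,"ry": 0,"rz": 0},
  {"dx": 0,"dy": 0,"dz": 0.8,"rx": 0,"ry": 0,"rz": 0},
  {"dx": 0,"dy": 0,"dz": 0.5,"rx": 0,"ry": 0,"rz": 0},
  {"dx": 0,"dy": 0,"dz": 0,"rx": 0,"ry": 0,"rz": 0},
  {"dx": 0,"dy": 0,"dz": 0,"rx": 0,"ry": 0,"rz": 0},
])

```text
t: 28.1
tcp_pos: [0.486, -0.2634, 0.2033]
tool_rot: [-0.047, 0.999, 0.0, -0.0]
force: [0.8, 0.2, 0.7]
finger_gap: 1.002
gripper_force: 0.0
```

```bash
python3 - <<'E'
from h import *
s=sensors.sense();print(s['t'],s['tcp_pos'],s['force'])
a,m=snap('wrist','w10.png');p0=cv2.imread('pics/w3.png')[:,:,::-1]
# compare with the picture before the grasp: dark barrels in each
for im in (p0,a):
    g=cv2.cvtColor(np.ascontiguousarray(im[130:235,205:310]),cv2.COLOR_RGB2GRAY)
    n,_,st,ce=cv2.connectedComponentsWithStats((g<40).astype(np.uint8));print([(st[i].tolist(),ce[i].round(1).tolist()) for i in range(1,n) if st[i,4]>40])
cv2.imwrite('pics/w10b.png',cv2.resize(a,(640,480))[:,:,::-1])
E
```

```text
28.1 [ 0.48604187 -0.2634086   0.20334095] [0.83214658 0.15579473 0.68411088]
[([60, 47, 22, 31, 432], [73.0, 60.0]), ([23, 48, 22, 30, 439], [31.2, 61.1])]
[([24, 45, 22, 29, 428], [32.3, 57.9]), ([61, 44, 22, 30, 427], [73.9, 56.8])]
```

View pics/w10b.png

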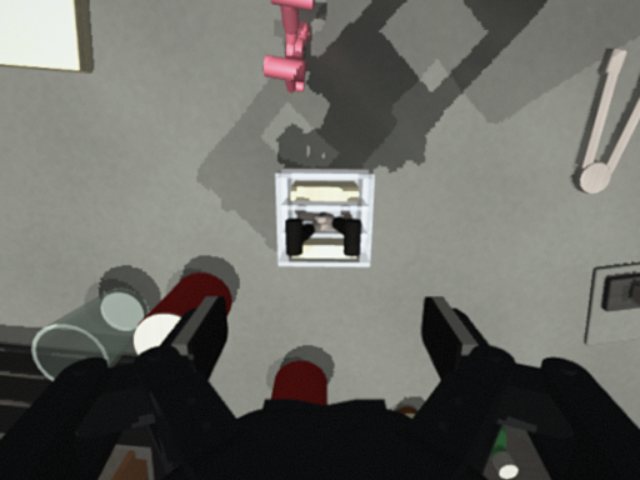

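The pliers stand upright in the slot (barrels at (295,237) and (352,237)), as before the grasp, and the gripper is clear. Handing in.

```bash
python3 -c "
from station import order
print(order.sign_off())"
```

```text
the job is handed in; nothing more can be done
None
```

The seal is clicked shut, the pliers stand upright in their slot in the card holder, the gripper is clear, and the job was handed in at about 28 s of the 67 s allowed; the hand-in gave no verdict.

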